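Fit the angle rotor on the centrifuge and balance it

TASK

Lower the six-place rotor, without dropping it, over the centrifuge's spindle and drive pin until it sits fully home on the flange, with the balance tube staying in it. Then take the tube from the rack and load it all the way down into the pocket directly opposite the balance tube, so that the rotor runs balanced. Leave the beaker and the bottle where they stand.

Things in the scene. Friction and masses are not known exactly. Their poses are not given: they have to be found in the camera images.
- rotor: Loose aluminium fixed-angle rotor, 169 mm across, 100 mm high, 0.36 to 0.59 kg, upright on the bench. Origin: on its axis at the underside; z up. Six tube sleeves 60 degrees apart, tops 70 mm above the underside, lean in towards the axis at 25 degrees. Rotor +x points to the empty pocket to load, -x to the pocket with the balance tube. Underside: central 16 mm bore, 28 mm deep, for the spindle.
- knob (a point): Middle of the rotor's lifting knob, a round grip 25 mm in diameter, 24 mm tall, on the axis 88 mm above the underside (top at 100 mm). Axes as body rotor. Grip it from above with the fingers closing along the rotor's y: along x the balance tube is in the way (its cap comes to 15 mm from the axis, from 95 to 117 mm above the underside).
- pin_hole (a point): Mouth of the drive-pin hole, 8.5 mm in diameter, in the rotor's underside, 24 mm from the axis on the rotor's -x side, so on the side where the balance tube is. Hidden from above.
- free_pocket_floor (a point): In the empty pocket opposite the balance tube, the place for a loaded tube's tip: 72 mm along rotor +x, 11 mm above the underside; axes as rotor. The pocket is a straight sleeve, 19.6 mm inside; its centre line rises from here 25 degrees off vertical, leaning in to the axis (direction -0.423, 0, 0.906), mouth 56 mm up it. A tube slides in along this line, tip first; 56 mm of it stay out.
- used_pocket_floor (a point): The same point of the opposite pocket (72 mm along the rotor's -x, 11 mm up), where the balance tube's tip rests.
- balance_tube: Loose screw-cap conical tube with a cap, the same kind and size as sample_tube, already fully down in one rotor pocket. Origin at the tip, z along the tube towards the cap. It rides along with the rotor and must stay in.
- sample_tube: Loose screw-cap conical tube standing upright in the rack, the only tube there. 112 mm long, body 16 mm in diameter with conical tip, cap 20 mm in diameter over the last 12 mm; 18 g. Origin at the tip, z along the tube towards the cap. Can be gripped by the cap from above. It has about 2 mm of play in its rack hole.
- rack: Blue tube rack, fixed in place, 86 x 159 x 62 mm, with 3 x 6 holes of 19 to 20 mm. Origin at the centre of its underside, long side along its y, between the centrifuge and the rotor. sample_tube stands in the middle row, in the end hole at y = +58 mm (the end nearer the robot), its tip 2 mm above the bench; 50 mm stand out above the rack.
- centrifuge: Small white centrifuge, fixed: round tub 212 mm outside, rim 101 mm above the bench, open chamber 188 mm inside. Origin: centre of its underside, on the spindle axis. Control console on its -x side, to 150 mm from the axis, knob 87 mm high. On its +x side the clear lid stands open (does not move), from 115 mm behind the axis leaning back, up to 320 mm high, 230 mm behind the axis at its top.
- spindle_seat (a point): Centre of the flat drive flange (68 mm across) in the chamber, 48 mm above the bench, where the rotor's underside rests; z up; axes turn with the spindle, -x points to the drive pin. Spindle: 14 mm in diameter, 26 mm tall above this point, tapered over its top 7 mm to 6 mm. A brake holds it against 0.15 N m; it stands at a different angle each time.
- drive_pin (a point): Foot of the drive pin, on the flange 24 mm from the spindle axis. Pin 6 mm in diameter, 13 mm tall, tapered over its top 4 mm. The rotor goes home only with its pin hole over this pin, that is with rotor x along spindle_seat x; otherwise it stands 13 mm too high.
- beaker: Bystander: glass beaker, 54 mm across, 68 mm high, loose, behind the centrifuge. Origin at the centre of its underside.
- bottle_dark: Bystander: small bottle with black cap, 50 mm across, 106 mm high, loose, behind the centrifuge. Origin at the centre of its underside.

How it is judged:
By the outcome, as a careful person would: the job done as asked, in the order asked, and still so for the second after the job is handed in, with the robot touching nothing.
It also fails if it takes over 54 s, if anything falls off the work surface, if the arm or the gripper's body presses on something with over 40 N, if the wrist force passes 120 N, or if a joint passes its speed limit or range.

ROBOT

A 6-joint arm with a two-finger parallel gripper is mounted at the origin on the work surface; the furniture and walls round the work are solid. World frame = base frame: x ahead of the robot, y to its left, z up, the work surface at z = 0. Lengths are in mm, angles in rad, forces in N, time in s.
With the tool pointing down it reaches from about 350 to 775 mm from the base axis. Payload 7.3 kg.
Tool frame: the origin (TCP) lies at the very end of the fingers, on their centre line; the grasp point (between the pads) lies 19 mm behind it; z points along the fingers, y is the line along which they close (so a half turn about z gives the same grasp; the last joint's range is limited). The gripper opens to 92 mm and grips with 3 to 60 N. Pads are 19 mm wide; open, the fingers measure 130 mm over their backs; the gripper's body (75 mm by 190 mm) begins 47 mm behind the grasp point.
Start: joints at [-1.422, 0.342, 1.524, -0, 1.275, -0.146], TCP at [152.56, -502.365, 226.741] pointing down, gripper open.
Joint ranges: [-2.53, 2.53], [-0.77, 2.02], [0.04, 2.7], [-1, 4.14], [0.28, 2.66], [-3.11, 3.11]. Speed limits (rad/s): [2.57, 2.57, 3.14, 3.14, 3.14, 3.14].

INTERFACE

Orientations are given as [roll, pitch, yaw] about the fixed x, y, z axes, in that order (R = Rz(yaw) Ry(pitch) Rx(roll)).
In Python, from plant import * gives the robot as it stands.
- The arm moves only by the tool arm_command, never from a script. Its arguments are lists of equal length, an entry for each row: "gripper": the finger opening in mm, from 0 to 91.8; "dp": the shift along the tool's x, y, z in units of 25 mm (1.0 is 25 mm), a list of three; "twist": the turn about the tool's z in units of 5 degrees (1.0 is 5 degrees). A call has exactly 5 rows; each row shifts and turns the commanded pose from where the row before left it, along the tool's axes as they then stand; what a row does not reach is not made up. A row lasts 1/8 s, in which the tool goes at most 62.5 mm and 10.7 degrees, less where a joint would pass 70% of its speed; a pose out of reach is approached as far as the arm can. A call is refused whole if a number of a shift passes 1 or a number of a turn 1, either way. A call with a gripper value outside its range is refused whole. The fingers move at their own pace and stop on an object; the grip force is fixed at half the most. Time passes only in rows, so rows that do not move let the fingers close, or fill a call up. It gives the time, the measured TCP pose, the force, the opening and the grip force at its end, in the units of the state.
- get_obs(): the state, without advancing time (a new reading comes with each control period).
- capture(name): name is "scene" or "top"; returns the picture (420x560x3 uint8, red, green, blue); there is no depth.
- get_calibration(name): a dict with "mtx" (3x3 intrinsics, pixels), "position" and "attitude" of the camera in the world. Camera axes: x right, y down, z forward; pixel columns grow to the right and rows downward; lengths in mm; the calibration is good to about 2 mm. A picture is of the moment at which its call begins. get_calibration takes no time and is no camera call.
- close_job(): hands the job in; it is judged then, once.
The state is a dict: "time": time; "joint_positions": joint angles; "dq": joint speeds; "tau": joint torques, N m; "tool_pos": TCP position; "tcp_rot": TCP orientation; "contact_force": force on the tool from outside, world axes, zero at the start; "moment": the same for the moment, N m; "grip_width": finger opening in mm; "finger_force": force on a finger pad.
Only numpy, scipy, OpenCV 4.12 (cv2) and the standard library are available. Lean on these libraries where they do the work, as an engineer would, in place of code of your own. Each camera call takes 0.05 s, during which the arm holds its last target. There are 200 camera calls.

## Working session

There is one attempt and no reset: what is moved stays moved. The work goes in short steps, Python scripts to look and compute and a tool call to move; the robot and the scene stay as the last step left them, time stands still between calls to the robot, and variables do not carry over. Pictures are saved under pics/ and viewed, at most 10 in all, crops included, and the job is handed in when it is done.

Besides the shell and the picture viewer there is one more tool, called after "Emit:" by a JSON object that holds its "name" and its "arguments". arm_command: Moves the arm, as the interface text tells. Its arguments: {"type":"object","properties":{"gripper":{"type":"array"},"dp":{"type":"array"},"twist":{"type":"array"}},"required":["gripper","dp","twist"]}

```bash
mkdir -p pics; ls
python3 - <<'E'
from plant import *
import cv2
for n in("scene","top"):
    cv2.imwrite(f"pics/{n}0.png",capture(n)[:,:,::-1]); print(n,get_calibration(n))
print(get_obs())
E
```

```text
pics
scene {'mtx': array([[491.03671633,   0.        , 281.6127097 ],
       [  0.        , 491.03671633, 206.55764713],
       [  0.        ,   0.        ,   1.        ]]), 'position': array([1282.78167563, -299.13920139,  934.07352408]), 'attitude': array([-2.34947108,  0.01909792,  1.15135086])}
top {'mtx': array([[379.40991481,   0.        , 281.24494066],
       [  0.        , 379.40991481, 210.89006025],
       [  0.        ,   0.        ,   1.        ]]), 'position': array([384.24740014,  42.26151109, 932.77659889]), 'attitude': array([-2.97320945, -0.02826726, -1.57906017])}
{'time': 0.1, 'joint_positions': array([-1.42202633e+00,  3.42640424e-01,  1.52490418e+00, -1.71561812e-05,
        1.27537790e+00, -1.46024635e-01]), 'dq': array([ 0.00104515, -0.00105886, -0.00096923, -0.00084162, -0.00157245,
       -0.00173697]), 'tau': array([ 1.81627984e-03, -4.32004738e+01, -2.44694138e+01,  7.19330111e-02,
        5.26359421e-02, -4.56839030e-05]), 'tool_pos': array([ 152.48681888, -502.00224285,  226.12704468]), 'tcp_rot': array([-3.14027457e+00, -1.77269133e-04,  2.94799523e-01]), 'contact_force': array([-1.28924808,  0.83393031, -0.3231263 ]), 'moment': array([-0.0020486 , -0.01135022,  0.01196265]), 'finger_force': 0.0, 'grip_width': 91.94744549848066}
```

View pics/top0.png

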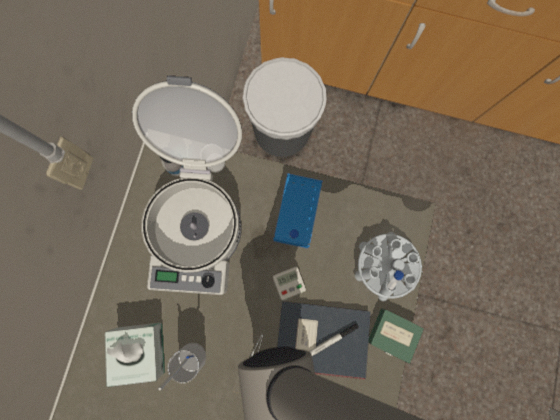

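View pics/scene0.png

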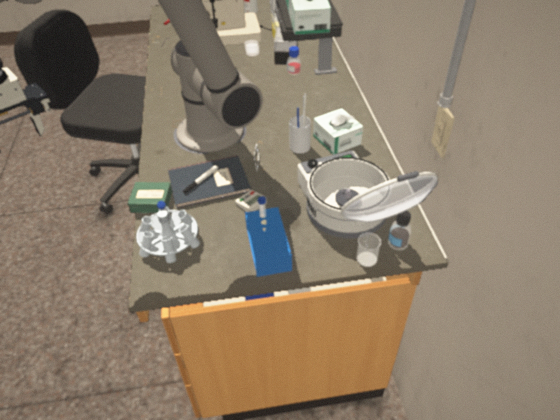

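The top view shows the rotor at (390,265) with the blue cap at (398,275), the rack at (298,210) with the tube cap at about (294,233), and the centrifuge at (192,223) with its spindle at (194,225). The scene view shows the rotor at (167,232) and the rack tube cap at (262,200). I'll zoom in next.

Run:
```python
import cv2,numpy as np
t=cv2.imread("pics/top0.png");s=cv2.imread("pics/scene0.png")
def c(i,x,y,w,h,k): return cv2.resize(i[y:y+h,x:x+w],None,fx=k,fy=k,interpolation=cv2.INTER_CUBIC)
a=c(t,350,225,80,75,5)
b=c(t,165,195,60,56.25.__int__(),400/60)
d=c(s,320,160,60,56,400/60); e=c(s,130,190,80,75,5)
f=lambda i:cv2.resize(i,(400,300)) if 0 else i[:300] if i.shape[0]>=300 else i
r=lambda i:cv2.resize(i,(400,300))
# keep 4:3 aspect
o=np.vstack([np.hstack([a[:300],b[:300]]),np.hstack([e[:300],d[:300]])])
cv2.imwrite("pics/z1.png",o);print(o.shape)
```

```text
(600, 800, 3)
```

View pics/z1.png

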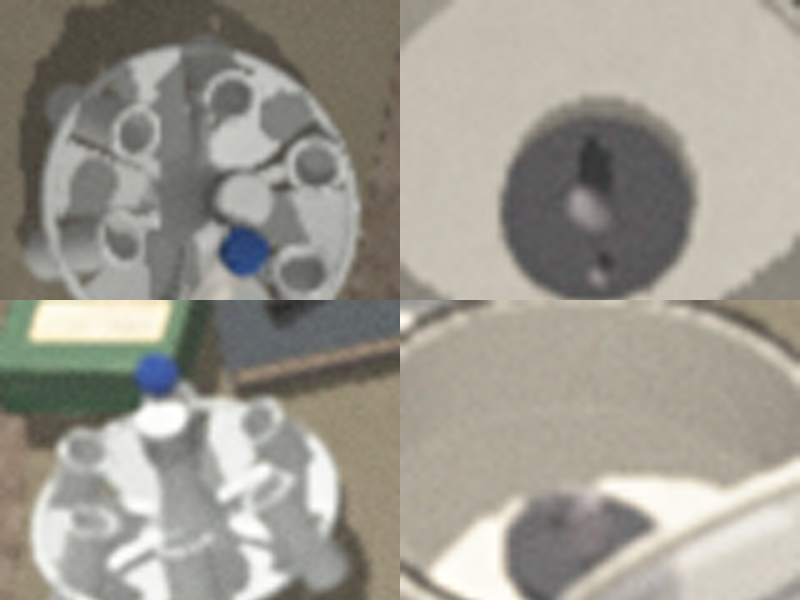

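The crops show the knob top at about (398.8,265) in the top image and the open pocket mouths around it. The flange centre is at about (194.5,226), with the spindle tip at (193.1,226) and the pin at (194.7,236).

```bash
cat > h.py <<'E'
from plant import *
import cv2,numpy as np
from scipy.spatial.transform import Rotation as R
def ray(n,uv):
    c=get_calibration(n); d=np.linalg.inv(c["mtx"])@np.array([uv[0],uv[1],1.])
    return c["position"],R.from_euler('xyz',c["attitude"]).apply(d)
def at(n,uv,z):
    p,d=ray(n,uv); return p+d*(z-p[2])/d[2]
def tri(uvt,uvs):
    (p,d),(q,e)=ray("top",uvt),ray("scene",uvs)
    s=np.linalg.lstsq(np.c_[d,-e],q-p,rcond=None)[0]
    a,b=p+d*s[0],q+e*s[1]; return (a+b)/2,np.linalg.norm(a-b)
def blobs(m,amin=4):
    n,_,st,ce=cv2.connectedComponentsWithStats(m.astype(np.uint8)); return [(st[i,4],ce[i].round(2)) for i in range(1,n) if st[i,4]>=amin]
E
python3 - <<'E'
from h import *
np.set_printoptions(precision=1,suppress=True)
t=cv2.imread("pics/top0.png");s=cv2.imread("pics/scene0.png")
for n,i in(("top",t),("scene",s)):
    h=cv2.cvtColor(i,cv2.COLOR_BGR2HSV); m=(h[...,0]>100)&(h[...,0]<130)&(h[...,1]>150)
    print(n,[b for b in blobs(m,6)])
Z=lambda x,y,k,ox,oy:((x+.5)/k-.5+ox,(y+.5)/k-.5+oy)
A=lambda x,y:Z(x,y,5,350,225)
P=[at("top",A(*q),64)[:2] for q in[(228,98),(137,130),(122,238),(300,268),(316,162)]]
print("mouths",np.array(P)); c=(P[1]+P[3]+P[2]+P[4])/4; print("ctr",c,"r",[np.linalg.norm(p-c) for p in P])
# order: 0 at +x; others at +60,+120(ccw from above: y left)...
for p,a in zip(P,[0,60,120,240,300]):
    d=p-c; print("yaw",(np.degrees(np.arctan2(d[1],d[0]))-a+180)%360-180)
print("knob",at("top",A(244,200),100))
g=cv2.cvtColor(t,cv2.COLOR_BGR2GRAY); sub=g[208:246,178:212]; print(sub[2:36,2:32])
B=lambda x,y:Z(x-400,y,400/60,165,195)
print("flange",at("top",B(597,207),48),"edges",at("top",B(501,207),48),at("top",B(693,207),48)); print("spindle",at("top",B(585,203),74),"pin",at("top",B(598,275),61))
E
```

```text
top [(np.int32(2325), array([297.3, 210.5])), (np.int32(41), array([398.5, 274.9]))]
scene [(np.int32(54), array([293.5,  50.8])), (np.int32(14), array([261.5, 200.2])), (np.int32(24), array([160.6, 204.2])), (np.int32(2049), array([268.6, 243. ]))]
mouths [[ 452.9 -246.1]
 [ 438.4 -203. ]
 [ 389.5 -193.6]
 [ 375.3 -274.6]
 [ 423.2 -285.2]]
ctr [ 406.6 -239.1] r [np.float64(46.786724404177995), np.float64(48.117421277025215), np.float64(48.60242116850028), np.float64(47.31951008548665), np.float64(48.98141550114098)]
yaw -8.591332405700967
yaw -11.385831636618605
yaw -9.343082862093297
yaw -11.385627987418161
yaw -10.16763191015366
knob [ 405.3 -238.6  100. ]
[[191 189 190 ... 193 193 193]
 [190 188 188 ... 191 192 193]
 [190 192 189 ... 193 192 195]
 ...
 [193 191 192 ... 193 191 167]
 [192 192 192 ... 164 162 140]
 [164 167 166 ... 136 134 134]]
flange [500.3 219.8  48. ] edges [500.5 253.2  48. ] [500.1 186.4  48. ]
spindle [498.3 218.7  74. ] pin [475.  216.2  61. ]
```

Emit:
{"name": "arm_command", "arguments": {"gripper": [60,60,60,60,60], "dp": [[0.99,-0.53,0],[0.95,-0.62,0],[0.89,-0.7,0],[0.82,-0.77,0],[0.76,-0.84,0]], "twist": [1,1,1,1,1]}}

```text
time: 0.72
tool_pos: [252.9, -401.6, 226.4]
tcp_rot: [-3.141, 0.0, -0.145]
contact_force: [0.9, -0.5, -0.2]
grip_width: 60.3
finger_force: 0.0
```

Emit:
{"name": "arm_command", "arguments": {"gripper": [60,60,60,60,60], "dp": [[0.5,-0.93,0.2],[0.6,-0.92,0.2],[0.6,-0.92,0.2],[0.6,-0.92,0.2],[0.6,-0.92,0.2]], "twist": [0.4,0,0,0,0]}}

```text
time: 1.35
tool_pos: [343.7, -300.4, 201.3]
tcp_rot: [-3.141, 0.0, -0.177]
contact_force: [-0.5, -0.1, -0.4]
grip_width: 60.0
finger_force: 0.0
```

Emit:
{"name": "arm_command", "arguments": {"gripper": [60,60,60,60,60], "dp": [[0.6,-0.92,0.5],[0.6,-0.92,0.5],[0.6,-0.92,0.5],[0.2,0,0],[0,0,0]], "twist": [0,0,0,0,0]}}

```text
time: 1.98
tool_pos: [404.7, -242.6, 164.4]
tcp_rot: [3.141, -0.0, -0.176]
contact_force: [-0.3, -0.6, -0.1]
grip_width: 60.6
finger_force: 0.0
```

Run:
```python
from h import *
o=get_obs();print(o["tool_pos"],np.degrees(o["tcp_rot"]))
cv2.imwrite("pics/top1.png",capture("top")[:,:,::-1]);s=capture("scene")[:,:,::-1];cv2.imwrite("pics/scene1.png",s)
cv2.imwrite("pics/z2.png",cv2.resize(s[130:280,80:280],None,fx=4,fy=4,interpolation=2))
d=np.array([406.3,-238.9])-o["tool_pos"][:2];p=o["tcp_rot"][2];print("tool dx,dy",np.cos(p)*d[0]+np.sin(p)*d[1],np.sin(p)*d[0]-np.cos(p)*d[1])
```

```text
[ 404.73270827 -242.63330234  164.38792937] [ 1.79969146e+02 -7.82457940e-03 -1.00786505e+01]
tool dx,dy 0.8897785711695145 -3.94996757583571
```

View pics/z2.png

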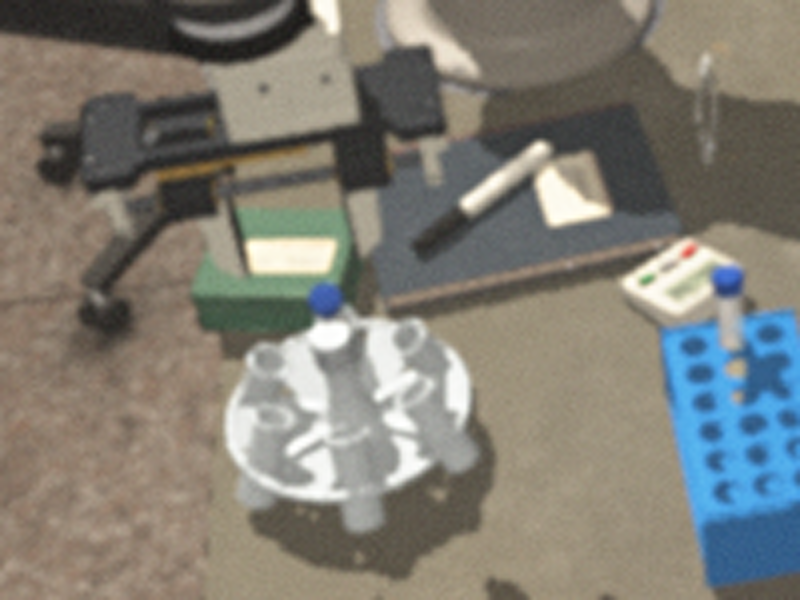

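The crop shows the open fingers at (225,250) and (365,220), straddling and above the white knob at (333,335). The blue balance cap is at (325,298) and the rack tube at (728,280). Going down to grasp.

Emit:
{"name": "arm_command", "arguments": {"gripper": [60,60,60,60,60], "dp": [[0.04,-0.16,0.5],[0,0,0.9],[0,0,0.9],[0,0,0.9],[0,0,0.54]], "twist": [0,0,0,0,0]}}

```text
time: 2.7
tool_pos: [405.5, -238.0, 69.3]
tcp_rot: [-3.141, 0.002, -0.177]
contact_force: [0.2, 0.2, -0.1]
grip_width: 60.2
finger_force: 0.0
```

Emit:
{"name": "arm_command", "arguments": {"gripper": [20,20,20,20,20], "dp": [[0,0,0],[0,0,0],[0,0,0],[0,0,0],[0,0,0]], "twist": [0,0,0,0,0]}}

```text
time: 3.32
tool_pos: [406.7, -238.8, 71.2]
tcp_rot: [3.141, -0.001, -0.176]
contact_force: [0.8, -1.6, 1.6]
grip_width: 24.7
finger_force: 30.0
```

Emit:
{"name": "arm_command", "arguments": {"gripper": [20,20,20,20,20], "dp": [[0,0,-0.3],[0,0,-0.7],[0,0,-0.9],[0,0,-0.9],[0,0,-0.9]], "twist": [0,0,0,0,0]}}

```text
time: 3.95
tool_pos: [405.8, -237.7, 163.8]
tcp_rot: [-3.141, 0.001, -0.176]
contact_force: [0.2, -0.2, -3.9]
grip_width: 24.0
finger_force: 30.0
```

Emit:
{"name": "arm_command", "arguments": {"gripper": [20,20,20,20,20], "dp": [[0,0,-0.9],[0,-0.3,-0.7],[0,-0.6,-0.3],[0,-0.9,0],[0,-0.9,0]], "twist": [0,0,0,0,0]}}

```text
time: 4.58
tool_pos: [417.6, -170.2, 210.2]
tcp_rot: [-3.141, 0.002, -0.176]
contact_force: [0.1, 0.3, -4.1]
grip_width: 24.4
finger_force: 30.0
```

Emit:
{"name": "arm_command", "arguments": {"gripper": [20,20,20,20,20], "dp": [[0.3,-0.96,0],[0.3,-0.96,0],[0.3,-0.96,0],[0.3,-0.96,0],[0.3,-0.96,0]], "twist": [-0.7,-0.7,-0.7,-0.7,-0.64]}}

```text
time: 5.2
tool_pos: [461.3, -52.7, 210.0]
tcp_rot: [-3.141, 0.002, 0.126]
contact_force: [0.0, 0.1, -3.6]
grip_width: 24.2
finger_force: 30.0
```

Emit:
{"name": "arm_command", "arguments": {"gripper": [20,20,20,20,20], "dp": [[0.3,-0.96,0],[0.3,-0.96,0],[0.3,-0.96,0],[0.3,-0.96,0],[0.3,-0.96,0]], "twist": [0,0,0,0,0]}}

```text
time: 5.82
tool_pos: [483.3, 70.8, 210.0]
tcp_rot: [-3.141, 0.002, 0.124]
contact_force: [-0.4, 0.5, -3.8]
grip_width: 24.3
finger_force: 30.0
```

Run:
```python
from h import *
t=capture("top")[:,:,::-1];s=capture("scene")[:,:,::-1]
cv2.imwrite("pics/top2.png",t);cv2.imwrite("pics/scene2.png",s)
cv2.imwrite("pics/z3.png",np.hstack([cv2.resize(t[130:330,140:340],(400,400),interpolation=2),cv2.resize(s[90:240,230:380],(400,400),interpolation=2)]))
```

```text
(no output)
```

View pics/z3.png

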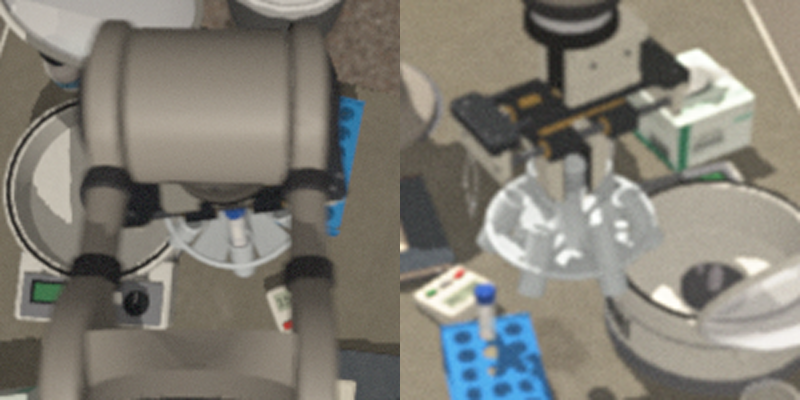

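The top view is mostly hidden by the arm. The scene view shows the rotor hanging level in the gripper with the free sleeve facing the camera at (575,170), so the grip orientation held.

Emit:
{"name": "arm_command", "arguments": {"gripper": [20,20,20,20,20], "dp": [[0.24,-0.96,0],[0.24,-0.96,0],[0.24,-0.96,0],[0.24,-0.96,0],[0.24,-0.96,0]], "twist": [0,0,0,0,0]}}

```text
time: 6.55
tool_pos: [498.5, 192.5, 210.0]
tcp_rot: [3.141, 0.002, 0.124]
contact_force: [-0.2, -0.6, -3.7]
grip_width: 24.4
finger_force: 30.0
```

Emit:
{"name": "arm_command", "arguments": {"gripper": [20,20,20,20,20], "dp": [[0.18,-0.8,0],[0,-0.21,0.3],[0,0,0.3],[0,0,0],[0,0,0]], "twist": [0,0,0,0,0]}}

```text
time: 7.18
tool_pos: [500.8, 216.9, 195.7]
tcp_rot: [3.141, 0.0, 0.123]
contact_force: [-0.4, -0.8, -3.5]
grip_width: 24.5
finger_force: 30.0
```

Run:
```python
from h import *
o=get_obs();print(o["tool_pos"],np.degrees(o["tcp_rot"]),o["moment"])
t=capture("top")[:,:,::-1];s=capture("scene")[:,:,::-1]
cv2.imwrite("pics/top3.png",t);cv2.imwrite("pics/scene3.png",s)
cv2.imwrite("pics/z4.png",np.hstack([cv2.resize(t[130:280,120:270],(400,400),interpolation=2),cv2.resize(s[90:240,270:420],(400,400),interpolation=2)]))
```

```text
[500.75334873 216.92866508 195.72013079] [1.79984495e+02 1.44247081e-03 7.04101323e+00] [ 0.04247875 -0.07190899  0.01535063]
```

View pics/z4.png

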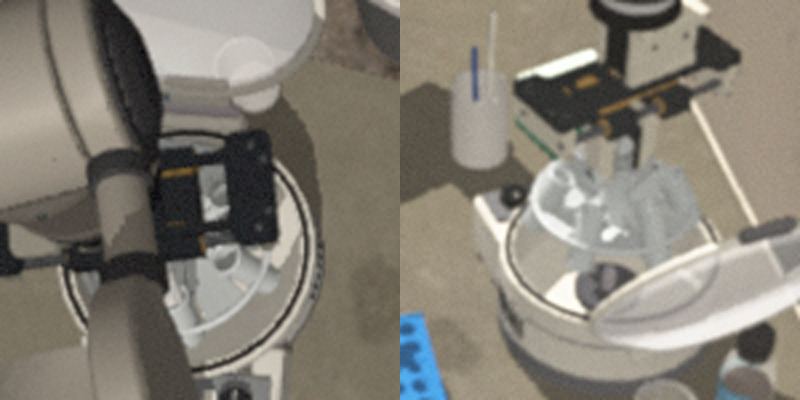

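The scene view shows the rotor hanging level above the chamber, at (615,205), with the flange visible below it at (605,285). The sleeves are clear of the tub rim. Lowering now.

Emit:
{"name": "arm_command", "arguments": {"gripper": [20,20,20,20,20], "dp": [[-0.04,-0.1,0.4],[0,0,0.7],[0,0,0.5],[0,0,0.2],[0,0,0]], "twist": [0,0,0,0,0]}}

```text
time: 7.9
tool_pos: [499.3, 219.9, 150.4]
tcp_rot: [3.141, 0.0, 0.124]
contact_force: [-0.0, 0.7, -3.3]
grip_width: 24.2
finger_force: 30.0
```

Emit:
{"name": "arm_command", "arguments": {"gripper": [20,20,20,20,20], "dp": [[0,0,0.12],[0,0,0.12],[0,0,0.12],[0,0,0.1],[0,0,0]], "twist": [0,0,0,0,0]}}

```text
time: 8.52
tool_pos: [499.2, 219.9, 138.9]
tcp_rot: [3.141, 0.0, 0.124]
contact_force: [-0.0, 0.3, -3.7]
grip_width: 24.3
finger_force: 30.0
```

Emit:
{"name": "arm_command", "arguments": {"gripper": [20,20,20,20,20], "dp": [[0,0,0.08],[0,0,0.08],[0,0,0.08],[0,0,0],[0,0,0]], "twist": [0,0,0,0,0]}}

```text
time: 9.15
tool_pos: [499.3, 220.0, 133.1]
tcp_rot: [-3.142, 0.0, 0.124]
contact_force: [0.5, 0.1, -5.1]
grip_width: 24.4
finger_force: 30.0
```

Emit:
{"name": "arm_command", "arguments": {"gripper": [20,20,20,20,20], "dp": [[0,0,0.05],[0,0,0.05],[0,0,0.05],[0,0,0],[0,0,0]], "twist": [0,0,0,0,0]}}

```text
time: 9.78
tool_pos: [499.3, 219.9, 129.3]
tcp_rot: [3.142, 0.0, 0.124]
contact_force: [1.1, 1.3, -4.8]
grip_width: 24.2
finger_force: 30.0
```

Emit:
{"name": "arm_command", "arguments": {"gripper": [20,20,20,20,20], "dp": [[0,0,0.07],[0,0,0.07],[0,0,0.07],[0,0,0.07],[0,0,0]], "twist": [0,0,0,0,0]}}

```text
time: 10.4
tool_pos: [499.2, 219.9, 122.2]
tcp_rot: [3.141, 0.0, 0.124]
contact_force: [0.8, 1.1, -6.3]
grip_width: 24.6
finger_force: 30.0
```

Emit:
{"name": "arm_command", "arguments": {"gripper": [20,20,20,20,20], "dp": [[0,0,0.04],[0,0,0.04],[0,0,0.04],[0,0,0.04],[0,0,0]], "twist": [0,0,0,0,0]}}

```text
time: 11.02
tool_pos: [499.6, 219.8, 119.0]
tcp_rot: [3.141, -0.001, 0.124]
contact_force: [-0.8, -0.6, 2.4]
grip_width: 24.3
finger_force: 30.0
```

Emit:
{"name": "arm_command", "arguments": {"gripper": [56,56,56,56,56], "dp": [[0,0,0],[0,0,0],[0,0,0],[0,0,-0.3],[0,0,-0.9]], "twist": [0,0,0,0,0]}}

```text
time: 11.65
tool_pos: [498.7, 219.7, 148.2]
tcp_rot: [3.141, 0.002, 0.124]
contact_force: [-0.9, 0.2, 0.2]
grip_width: 56.3
finger_force: 0.0
```

Emit:
{"name": "arm_command", "arguments": {"gripper": [56,56,56,56,56], "dp": [[0,0,-0.9],[0,0,-0.9],[0,0,-0.9],[0,0.4,-0.6],[0,0.9,-0.2]], "twist": [0,0,0,0,0]}}

```text
time: 12.28
tool_pos: [503.7, 187.5, 237.2]
tcp_rot: [3.142, -0.002, 0.125]
contact_force: [-1.4, -0.9, -0.2]
grip_width: 55.7
finger_force: 0.0
```

Run:
```python
from h import *
np.set_printoptions(precision=1,suppress=True)
t=cv2.imread("pics/top0.png");s=cv2.imread("pics/scene0.png")
print("cap scene z107",at("scene",(261.5,200.2),107))
h=cv2.cvtColor(t,cv2.COLOR_BGR2HSV).astype(int); m=((h[...,0]>100)&(h[...,0]<130)&(h[...,1]>150)).astype(np.uint8)
c=max(cv2.findContours(m,0,2)[0],key=cv2.contourArea);r=cv2.minAreaRect(c);print(r)
bx=cv2.boxPoints(r);P=np.array([at("top",b,62) for b in bx]);print(P)
k=[np.linalg.norm(P[i]-P[(i+1)%4]) for i in range(4)];print(k)
v=t[222:246,282:308];cv2.imwrite("pics/z5.png",np.hstack([cv2.resize(v,(400,400),interpolation=2),cv2.resize(s[185:220,245:280],(400,400),interpolation=2)]))
```

```text
cap scene z107 [469.7  -7.5 107. ]
((297.4642028808594, 210.47171020507812), (35.12092208862305, 68.03913879394531), 11.768289566040039)
[[463.9  35.2  62. ]
 [621.7   1.5  62. ]
 [604.2 -79.8  62. ]
 [447.  -43.7  62. ]]
[np.float64(161.38090813534296), np.float64(83.1757575661243), np.float64(161.2971484858535), np.float64(80.64235197694745)]
```

View pics/z5.png

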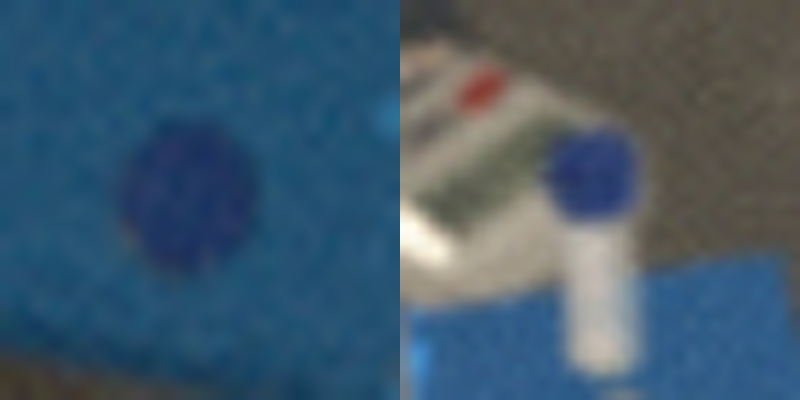

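The crops show the cap at about (293.7,232.9) in the top image and (261.6,199.8) in the scene image, with the tube standing upright.

Run:
```python
from h import *
np.set_printoptions(precision=1,suppress=True)
print(tri((293.66,232.9),(261.6,199.8)),at("top",(293.66,232.9),113),at("scene",(261.6,199.8),108))
o=get_obs();print(o["tool_pos"],o["tcp_rot"])
t=capture("top")[:,:,::-1];s=capture("scene")[:,:,::-1]
cv2.imwrite("pics/z6.png",np.hstack([cv2.resize(t[150:300,130:280],(400,400),interpolation=2),cv2.resize(s[130:230,290:390],(400,400),interpolation=2)]))
```

```text
(array([474.8,  -8.8, 113.3]), np.float64(0.32332158777633413)) [474.9  -8.7 113. ] [469.5  -7.1 108. ]
[503.7 187.5 237.2] [ 3.1 -0.   0.1]
```

View pics/z6.png

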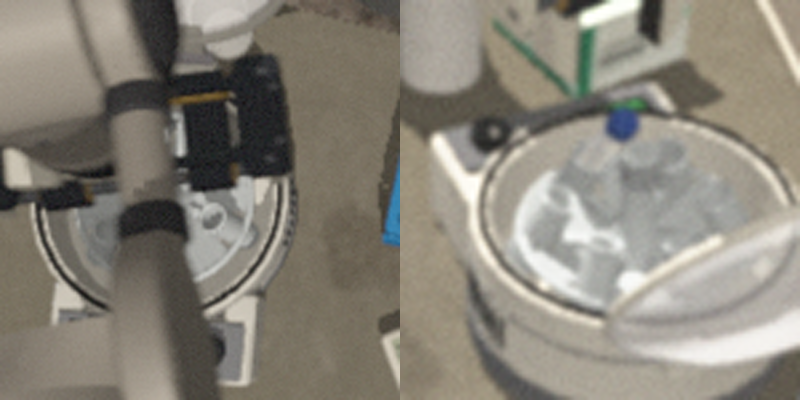

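The rotor sits level and low in the tub, with the balance tube's blue cap at (622,123) in the right crop. Next is the rack tube at (475,-9).

Emit:
{"name": "arm_command", "arguments": {"gripper": [50,50,50,50,50], "dp": [[-0.2,0.95,0],[-0.25,0.95,0],[-0.25,0.95,0],[-0.25,0.95,0.2],[-0.25,0.95,0.4]], "twist": [0,0,0,0,0]}}

```text
time: 13.0
tool_pos: [488.1, 65.5, 220.8]
tcp_rot: [-3.142, -0.0, 0.124]
contact_force: [-0.1, -0.5, -0.1]
grip_width: 50.1
finger_force: 0.0
```

Emit:
{"name": "arm_command", "arguments": {"gripper": [50,50,50,50,50], "dp": [[-0.3,0.95,0.8],[-0.3,0.95,0.8],[-0.31,0.95,0.8],[0,0.04,0.8],[0,0,0]], "twist": [0,0,0,0,0]}}

```text
time: 13.62
tool_pos: [473.4, -8.4, 139.7]
tcp_rot: [-3.14, 0.004, 0.123]
contact_force: [-0.3, 1.0, 0.2]
grip_width: 50.0
finger_force: 0.0
```

Emit:
{"name": "arm_command", "arguments": {"gripper": [50,50,50,50,20], "dp": [[0.06,0.02,0.3],[0,0,0.8],[0,0,0.6],[0,0,0.3],[0,0,0]], "twist": [0,0,0,0,0]}}

```text
time: 14.25
tool_pos: [476.2, -8.5, 90.9]
tcp_rot: [3.142, 0.0, 0.124]
contact_force: [-0.4, 0.4, 0.5]
grip_width: 43.6
finger_force: 0.0
```

Emit:
{"name": "arm_command", "arguments": {"gripper": [15,15,15,15,15], "dp": [[0,0,0],[0,0,0],[0,0,0],[0,0,0],[0,0,0]], "twist": [0,0,0,0,0]}}

```text
time: 14.88
tool_pos: [476.3, -8.7, 91.1]
tcp_rot: [3.141, -0.0, 0.124]
contact_force: [0.7, 0.3, 1.4]
grip_width: 19.3
finger_force: 30.0
```

Emit:
{"name": "arm_command", "arguments": {"gripper": [15,15,15,15,15], "dp": [[0,0,-0.3],[0,0,-0.9],[0,0,-1],[0,0,-1],[0,-0.1,-1]], "twist": [0,0,0,0,0]}}

```text
time: 15.5
tool_pos: [475.6, -6.2, 197.1]
tcp_rot: [3.141, 0.0, 0.124]
contact_force: [-0.1, 0.5, -1.0]
grip_width: 19.3
finger_force: 30.0
```

Emit:
{"name": "arm_command", "arguments": {"gripper": [15,15,15,15,15], "dp": [[0.2,-0.6,-0.8],[0.4,-0.9,-0.3],[0.4,-0.9,0],[0.4,-0.9,0],[0.4,-0.9,0]], "twist": [0,0,0,0,0]}}

```text
time: 16.12
tool_pos: [507.5, 104.3, 223.8]
tcp_rot: [3.142, 0.0, 0.124]
contact_force: [0.1, -1.0, -0.7]
grip_width: 19.3
finger_force: 30.0
```

Emit:
{"name": "arm_command", "arguments": {"gripper": [15,15,15,15,15], "dp": [[0.5,-0.95,0],[0.5,-0.95,0],[0.5,-0.95,0],[0.4,-0.85,0],[0.3,-0.5,0]], "twist": [0,0,0,0,0]}}

```text
time: 16.75
tool_pos: [549.1, 215.5, 223.5]
tcp_rot: [3.141, 0.0, 0.125]
contact_force: [-0.3, -0.7, -0.9]
grip_width: 18.9
finger_force: 30.0
```

Emit:
{"name": "arm_command", "arguments": {"gripper": [15,15,15,15,15], "dp": [[0,-0.45,0],[0,0,0],[0,0,0],[0,0,0],[0,0,0]], "twist": [0,0,0,0,0]}}

```text
time: 17.38
tool_pos: [547.8, 225.3, 223.6]
tcp_rot: [3.141, -0.0, 0.123]
contact_force: [0.7, 0.6, -0.7]
grip_width: 19.5
finger_force: 30.0
```

Run:
```python
from h import *
o=get_obs();print(o["tool_pos"],o["tcp_rot"])
t=capture("top")[:,:,::-1];s=capture("scene")[:,:,::-1]
cv2.imwrite("pics/scene7.png",s);cv2.imwrite("pics/top7.png",t)
cv2.imwrite("pics/z7.png",np.hstack([cv2.resize(t[150:250,150:250],(400,400),interpolation=2),cv2.resize(s[120:220,300:400],(400,400),interpolation=2)]))
```

```text
[547.77767323 225.32231788 223.55465585] [ 3.14148124e+00 -1.29106358e-04  1.23195450e-01]
```

View pics/z7.png

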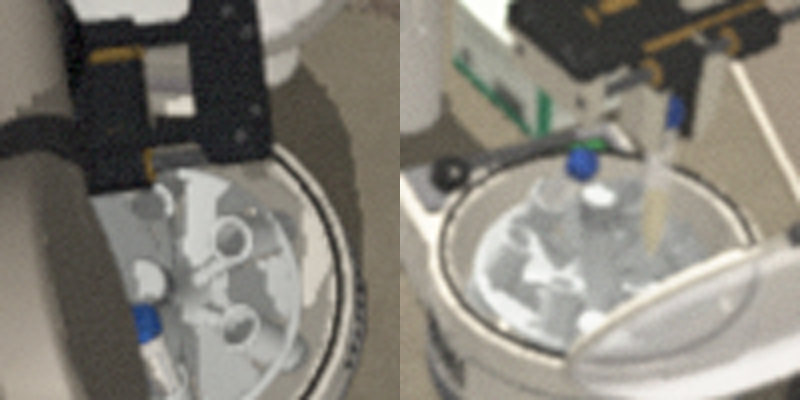

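The top crop shows the knob at (148,278), two right-hand pocket mouths at (232,238) and (240,325), and the target mouth partly hidden at about (155,200). The scene crop shows the tube tip at about (652,252).

Run:
```python
from h import *
np.set_printoptions(precision=1,suppress=True)
A=lambda x,y:((x+.5)/4-.5+150,(y+.5)/4-.5+150)
k=at("top",A(150,280),148)[:2];c=np.array([499.4,219.8]);print("knob",k)
for q,a in(((232,238),-60),((240,325),-120),((155,200),0)):
    p=at("top",A(*q),112)[:2];d=p-c;print(p,np.linalg.norm(d),np.degrees(np.arctan2(d[1],d[0]))-a)
print("tip",at("scene",((252.5)/4-.5+300,(252.5)/4-.5+120),134.5))
```

```text
knob [499.8 214.6]
[528.1 178.8] 50.065677262232974 4.978149278536506
[480.3 173.3] 50.25057106943032 7.661024905266615
[549.4 221.2] 49.99146047971771 1.6559166875596945
tip [544.3 228.8 134.5]
```

Emit:
{"name": "arm_command", "arguments": {"gripper": [15,15,15,15,15], "dp": [[0,0,0.3],[0,0,0.3],[0,0,0.2],[0,0,0.2],[0,0,0]], "twist": [0,0,0,0,0]}}

```text
time: 18.1
tool_pos: [547.5, 225.7, 197.9]
tcp_rot: [3.141, 0.001, 0.124]
contact_force: [0.3, -0.3, 0.2]
grip_width: 19.7
finger_force: 30.0
```

Emit:
{"name": "arm_command", "arguments": {"gripper": [15,15,15,15,15], "dp": [[0,0,0.12],[0,0,0.12],[0,0,0.12],[0,0,0],[0,0,0]], "twist": [0,0,0,0,0]}}

```text
time: 18.73
tool_pos: [547.8, 225.7, 189.5]
tcp_rot: [3.141, -0.0, 0.124]
contact_force: [0.4, 0.5, -0.9]
grip_width: 19.6
finger_force: 30.0
```

Emit:
{"name": "arm_command", "arguments": {"gripper": [15,15,15,15,15], "dp": [[-0.16,0,0.05],[-0.17,0,0.05],[-0.16,0,0.05],[-0.16,0,0.05],[0,0,0]], "twist": [0,0,0,0,0]}}

```text
time: 19.35
tool_pos: [531.7, 223.7, 184.8]
tcp_rot: [3.142, -0.001, 0.124]
contact_force: [0.3, -0.9, 1.7]
grip_width: 19.7
finger_force: 30.0
```

Run:
```python
from h import *
print(get_obs()["moment"])
s=capture("scene")[:,:,::-1]
cv2.imwrite("pics/z8.png",cv2.resize(s[120:220,300:400],(600,600),interpolation=2))
```

```text
[ 0.02678879 -0.30932434  0.00743043]
```

View pics/z8.png

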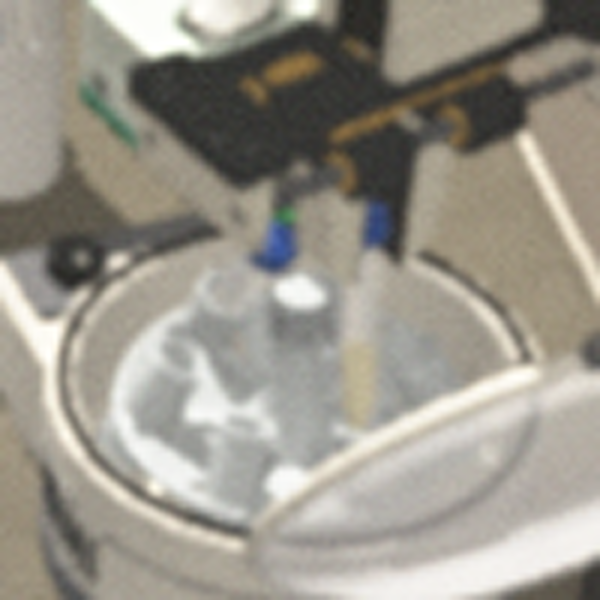

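Run:
```python
from h import *
np.set_printoptions(precision=0,suppress=True)
c=get_calibration("scene");M=R.from_euler('xyz',c["attitude"]).as_matrix()
def pr(x,y,z):
    a=.124;w=np.array([499.4+np.cos(a)*x-np.sin(a)*y,219.8+np.sin(a)*x+np.cos(a)*y,48+z])
    q=c["mtx"]@(M.T@(w-c["position"]));q=q[:2]/q[2];return (q-[300,120]+.5)*6-.5
for n,p in dict(knob=(0,0,100),balcap=(-24.6,0,112.5),mouth=(48.3,0,61.8),mouthout=(57,0,66),m60=(24,-42,62),mp60=(24,42,62),grip=(32.4,0,156),capnow=(32.4,0,160),tip=(50.5,0,50),tipvert=(32.4,0,48),floor=(72,0,11)).items(): print(n,pr(*p))
```

```text
knob [306. 294.]
balcap [272. 238.]
mouth [370. 430.]
mouthout [384. 435.]
m60 [251. 433.]
mp60 [414. 360.]
grip [367. 229.]
capnow [368. 221.]
tip [370. 454.]
tipvert [343. 432.]
floor [393. 552.]
```

The scene crop shows the balance cap at (275,245), the knob at (300,295), and the gripped cap at (377,225). The tube's visible lower end is at (357,420), next to the projected mouth at (370,430). I'll measure the tilt numerically.

```bash
cat > m.py <<'E'
from h import *
c=get_calibration("scene");M=R.from_euler('xyz',c["attitude"]).as_matrix();a=.124
def pr(x,y,z):
    w=np.array([499.4+np.cos(a)*x-np.sin(a)*y,219.8+np.sin(a)*x+np.cos(a)*y,48+z])
    q=c["mtx"]@(M.T@(w-c["position"]));return q[:2]/q[2]
def tube(s):
    s=s.astype(int);h=cv2.cvtColor(s.astype(np.uint8),cv2.COLOR_BGR2HSV).astype(int)
    b=(h[...,0]>100)&(h[...,0]<130)&(h[...,1]>120);b[:,:340]=0;b[:,380:]=0;b[:140]=0;b[180:]=0
    y=(s[...,2]-s[...,0]>28);y[:165]=0;y[200:]=0;y[:,:350]=0;y[:,372:]=0
    print("cap",[k for k in blobs(b,3)]);
    for r in range(165,200):
        i=np.where(y[r])[0]
        if len(i): print(r,i.min(),i.max(),round(i.mean(),1),end="; ")
    print()
E
python3 - <<'E'
from m import *
np.set_printoptions(precision=1,suppress=True)
s=capture("scene")[:,:,::-1];cv2.imwrite("pics/scene8.png",s)
tube(cv2.imread("pics/scene7.png"));tube(s)
o=get_obs();G=[ (o["tool_pos"][0]-499.4)*.992+(o["tool_pos"][1]-219.8)*.124, o["tool_pos"][2]+19-48];print(G)
print("pred7 cap,tip",pr(48,0,192.5),pr(48,0,86.5), "mid content", pr(48,0,110))
for th in(0,5,10):
    t=np.radians(th); print(th,[pr(G[0]-l*-np.sin(t),0,G[1]-l*np.cos(t)) for l in(-2,60,75,90,108)])
E
```

```text
cap [(np.int32(11), array([368.4, 147.3])), (np.int32(34), array([345.1, 160.1]))]
167 364 364 364.0; 168 362 366 364.0; 169 362 366 364.0; 170 361 366 363.5; 171 361 366 363.5; 172 361 366 363.5; 173 361 365 363.0; 174 361 365 363.0; 175 361 365 363.0; 176 361 365 363.0; 177 361 364 362.5; 178 362 364 363.0; 179 362 364 363.0; 180 362 363 362.5; 181 362 363 362.5; 
cap [(np.int32(10), array([362.5, 157. ])), (np.int32(16), array([346.3, 160.8]))]
177 358 360 359.0; 178 357 361 359.0; 179 357 361 359.0; 180 357 362 359.5; 181 357 361 359.0; 182 357 361 359.0; 183 358 361 359.5; 184 358 361 359.5; 185 358 361 359.5; 186 358 361 359.5; 187 358 361 359.5; 188 358 361 359.5; 189 358 360 359.0; 190 359 360 359.5; 
[np.float64(32.731382570515485), np.float64(155.7451562234813)]
pred7 cap,tip [366.6 148.9] [362.1 183.7] mid content [363.  176.3]
0 [array([361. , 157.3]), array([358.6, 177.3]), array([358. , 181.9]), array([357.5, 186.4]), array([356.8, 191.8])]
5 [array([360.9, 157.3]), array([359.9, 178.4]), array([359.7, 183.3]), array([359.4, 188.1]), array([359.2, 193.8])]
10 [array([360.9, 157.2]), array([361.3, 179.4]), array([361.3, 184.6]), array([361.4, 189.6]), array([361.5, 195.6])]
```

The tube has tilted about 5–8° with its tip captured in the pocket, so it is pivoting as intended. I'll keep tilting it and lowering.

Emit:
{"name": "arm_command", "arguments": {"gripper": [15,15,15,15,15], "dp": [[-0.15,0,0.1],[-0.15,0,0.1],[-0.15,0,0.1],[-0.15,0,0.1],[0,0,0]], "twist": [0,0,0,0,0]}}

```text
time: 20.08
tool_pos: [516.3, 221.8, 174.2]
tcp_rot: [3.141, 0.001, 0.124]
contact_force: [1.4, -0.1, 0.6]
grip_width: 19.3
finger_force: 30.0
```

Run:
```python
from m import *
np.set_printoptions(precision=1,suppress=True)
s=capture("scene")[:,:,::-1];cv2.imwrite("pics/scene9.png",s)
tube(s)
o=get_obs();print(o["moment"],o["contact_force"]);G=[ (o["tool_pos"][0]-499.4)*.992+(o["tool_pos"][1]-219.8)*.124, o["tool_pos"][2]+19-48];print(G)
for th in(5,10,15,20,25):
    t=np.radians(th); print(th,[pr(G[0]-l*-np.sin(t),0,G[1]-l*np.cos(t)) for l in(-2,60,75,90,108)])
```

```text
cap [(np.int32(9), array([358.1, 157.1])), (np.int32(11), array([343.3, 160.9]))]
179 357 360 358.5; 180 357 360 358.5; 181 356 361 358.5; 182 357 361 359.0; 183 357 361 359.0; 184 357 361 359.0; 185 357 361 359.0; 186 357 361 359.0; 187 357 361 359.0; 188 358 361 359.5; 189 358 361 359.5; 190 359 361 360.0; 
[ 0.1 -0.4  0. ] [ 1.7 -0.   0.9]
[np.float64(17.263044190992595), np.float64(145.25257346467515)]
5 [array([356.5, 157.3]), array([355.6, 178.1]), array([355.4, 182.9]), array([355.2, 187.7]), array([355. , 193.3])]
10 [array([356.5, 157.2]), array([357. , 179.1]), array([357.1, 184.2]), array([357.2, 189.2]), array([357.3, 195.1])]
15 [array([356.4, 157.2]), array([358.3, 179.9]), array([358.7, 185.2]), array([359.1, 190.5]), array([359.7, 196.7])]
20 [array([356.4, 157.2]), array([359.6, 180.6]), array([360.4, 186.1]), array([361.1, 191.5]), array([362. , 197.9])]
25 [array([356.3, 157.2]), array([360.9, 181.1]), array([362. , 186.7]), array([363. , 192.3]), array([364.3, 198.9])]
```

Emit:
{"name": "arm_command", "arguments": {"gripper": [15,15,15,15,15], "dp": [[-0.1,0,0.1],[-0.08,0,0.1],[0,0,0.12],[0.05,0,0.12],[0,0,0]], "twist": [0,0,0,0,0]}}

```text
time: 20.75
tool_pos: [513.5, 221.4, 162.9]
tcp_rot: [3.141, 0.001, 0.124]
contact_force: [1.7, 0.4, 0.2]
grip_width: 19.2
finger_force: 30.0
```

```bash
cat > g.py <<'E'
from m import *
np.set_printoptions(precision=1,suppress=True)
s=capture("scene")[:,:,::-1]
tube(s)
o=get_obs();print(o["moment"],o["contact_force"]);G=[ (o["tool_pos"][0]-499.4)*.992+(o["tool_pos"][1]-219.8)*.124, o["tool_pos"][2]+19-48];print(G)
for th in(15,20,25):
    t=np.radians(th); print(th,[pr(G[0]-l*-np.sin(t),0,G[1]-l*np.cos(t)) for l in(-2,60,75,90,108)])
E
python3 g.py
```

```text
cap [(np.int32(3), array([342., 160.])), (np.int32(11), array([356.9, 159.6]))]
166 352 352 352.0; 183 357 361 359.0; 184 357 361 359.0; 185 357 361 359.0; 186 358 361 359.5; 187 358 362 360.0; 188 358 362 360.0; 189 358 362 360.0; 190 358 362 360.0; 191 359 360 359.5; 
[ 0.1 -0.5  0. ] [ 2.1  1.1 -0.8]
[np.float64(14.227154057420092), np.float64(134.00982849703988)]
15 [array([355.2, 160.2]), array([357.1, 182.6]), array([357.5, 187.9]), array([358. , 193.1]), array([358.5, 199.2])]
20 [array([355.2, 160.2]), array([358.4, 183.3]), array([359.2, 188.7]), array([359.9, 194.1]), array([360.8, 200.5])]
25 [array([355.1, 160.2]), array([359.7, 183.8]), array([360.8, 189.4]), array([361.8, 194.9]), array([363.1, 201.5])]
```

Emit:
{"name": "arm_command", "arguments": {"gripper": [15,15,15,15,15], "dp": [[0.07,0,0.2],[0.09,0,0.2],[0.09,0,0.2],[0.09,0,0.2],[0,0,0]], "twist": [0,0,0,0,0]}}

```text
time: 21.42
tool_pos: [522.0, 222.4, 142.8]
tcp_rot: [3.141, 0.001, 0.124]
contact_force: [3.1, -0.1, 0.7]
grip_width: 18.9
finger_force: 30.0
```

Emit:
{"name": "arm_command", "arguments": {"gripper": [15,15,15,15,15], "dp": [[0.05,0,0.06],[0.05,0,0.06],[0.03,0,0.06],[0.03,0,0.06],[0,0,0]], "twist": [0,0,0,0,0]}}

```text
time: 22.05
tool_pos: [525.9, 223.0, 137.2]
tcp_rot: [3.142, 0.0, 0.124]
contact_force: [1.8, -0.1, 1.2]
grip_width: 19.1
finger_force: 30.0
```

```bash
python3 g.py
```

```text
cap [(np.int32(15), array([359., 170.]))]
165 353 355 354.0; 166 353 355 354.0; 167 353 353 353.0; 
[ 0.1 -0.5  0. ] [2.4 0.9 0.3]
[np.float64(26.657254848586764), np.float64(108.22553942038505)]
15 [array([357.4, 171.3]), array([359.2, 193.2]), array([359.7, 198.3]), array([360.1, 203.4]), array([360.6, 209.4])]
20 [array([357.4, 171.2]), array([360.5, 193.9]), array([361.3, 199.2]), array([362. , 204.5]), array([362.9, 210.8])]
25 [array([357.4, 171.2]), array([361.8, 194.5]), array([362.9, 199.9]), array([363.9, 205.4]), array([365.2, 211.8])]
```

Emit:
{"name": "arm_command", "arguments": {"gripper": [15,15,15,15,15], "dp": [[0.02,0,0.04],[0.02,0,0.04],[0,0,0],[0,0,0],[0,0,0]], "twist": [0,0,0,0,0]}}

```text
time: 22.72
tool_pos: [527.1, 223.2, 136.3]
tcp_rot: [-3.142, -0.001, 0.124]
contact_force: [0.2, -0.5, 7.9]
grip_width: 19.5
finger_force: 30.0
```

It has bottomed: the upward force is 7.9 N at the predicted depth. Releasing.

Emit:
{"name": "arm_command", "arguments": {"gripper": [46,46,46,46,46], "dp": [[0,0,0],[0,0,0],[0,0,0],[0,0,-0.2],[0,0,-0.6]], "twist": [0,0,0,0,0]}}

```text
time: 23.35
tool_pos: [526.5, 223.0, 155.5]
tcp_rot: [3.141, 0.002, 0.124]
contact_force: [-0.1, -0.4, -0.5]
grip_width: 46.1
finger_force: 0.0
```

Emit:
{"name": "arm_command", "arguments": {"gripper": [46,46,46,46,46], "dp": [[0,0,-0.9],[0,0,-0.9],[0,0,-0.9],[0,0.5,-0.6],[0,0.9,0]], "twist": [0,0,0,0,0]}}

```text
time: 23.98
tool_pos: [531.8, 188.0, 239.9]
tcp_rot: [-3.142, -0.003, 0.125]
contact_force: [0.5, -0.2, 0.4]
grip_width: 46.2
finger_force: 0.0
```

Emit:
{"name": "arm_command", "arguments": {"gripper": [46,46,46,46,46], "dp": [[-0.2,1,0],[-0.2,1,0],[-0.2,1,0],[-0.2,1,0],[-0.2,1,0]], "twist": [0,0,0,0,0]}}

```text
time: 24.6
tool_pos: [521.6, 59.6, 238.4]
tcp_rot: [3.141, -0.0, 0.123]
contact_force: [-0.1, 0.4, 0.9]
grip_width: 46.3
finger_force: 0.0
```

Emit:
{"name": "arm_command", "arguments": {"gripper": [46,46,46,46,46], "dp": [[-0.2,1,0],[-0.2,1,0],[-0.2,1,0],[-0.2,1,0],[-0.2,1,0]], "twist": [0,0,0,0,0]}}

```text
time: 25.22
tool_pos: [512.0, -67.4, 238.4]
tcp_rot: [3.141, -0.0, 0.123]
contact_force: [0.0, 0.6, 0.5]
grip_width: 46.1
finger_force: 0.0
```

Run:
```python
from m import *
np.set_printoptions(precision=1,suppress=True)
for n in("top","scene"):
    i=np.ascontiguousarray(capture(n)[:,:,::-1]);cv2.imwrite(f"pics/end_{n}.png",i)
    h=cv2.cvtColor(i,cv2.COLOR_BGR2HSV);m=(h[...,0]>100)&(h[...,0]<130)&(h[...,1]>130);print(n,blobs(m,6))
print("pred scene caps",pr(24.6,0,112.5),pr(-24.6,0,112.5))
c=get_calibration("top");M=R.from_euler('xyz',c["attitude"]).as_matrix();print("pred top",end="");import m
m.c,m.M=c,M;print(m.pr(24.6,0,112.5),m.pr(-24.6,0,112.5))
```

```text
top [(np.int32(79), array([295.1, 177.6])), (np.int32(52), array([183.3, 207.7])), (np.int32(322), array([282.1, 230.9])), (np.int32(59), array([184.8, 230.5]))]
scene [(np.int32(75), array([293.4,  51.3])), (np.int32(13), array([345.4, 160.1])), (np.int32(12), array([356.6, 171. ])), (np.int32(2294), array([268.2, 241.5])), (np.int32(43), array([258.9, 295.9]))]
pred scene caps [357.1 170.2] [345.  159.3]
pred top[182.2 207.2] [184.3 230.8]
```

Both caps are within about 1 px of their fully seated positions in both views. Handing in.

```bash
python3 -c "
from plant import *
print(close_job())"
```

```text
the job is handed in; nothing more can be done
None
```

The rotor is home on the flange with the balance tube still in it, and the rack tube is fully down in the opposite pocket; I handed the job in at about 25 s, without a final check of the beaker and bottle (no moves went near them).

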